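Load the vial heater, click its hood home and start it

ROBOT

A 6-joint arm with a two-finger parallel gripper is mounted at the origin on the work surface. World frame = base frame: x ahead of the robot, y to its left, z up, the work surface at z = 0. Lengths are in m, angles in rad, forces in N, time in s.
With the tool pointing down it reaches from about 0.35 to 1 m from the base axis. Payload 7.1 kg.
Tool frame: the origin (TCP) lies between the finger pads; the fingertips stand 22 mm ahead of it and the grasp point (between the pads) lies 3 mm ahead of it; z points along the fingers, y is the line along which they close (so a half turn about z gives the same grasp; the last joint's range is limited). The gripper opens to 85 mm and grips with 20 to 120 N. Pads are 22 mm wide; open, the fingers measure 114 mm over their backs; the gripper's body (76 mm by 85 mm) begins 54 mm behind the grasp point. The pads swing forward as they close: fully open they stand 13 mm farther back than shut.
Start: joints at [-1.329, 0.423, 1.63, -0, 1.089, -0.019], TCP at [0.161, -0.604, 0.253] pointing down, gripper open.
Joint ranges: [-3, 3], [-0.9, 2.11], [0.09, 2.58], [-1.31, 4.45], [0.11, 2.69], [-2.54, 2.54]. Speed limits (rad/s): [2.39, 2.39, 3.01, 3.14, 3.14, 3.14].

INTERFACE

Orientations are given as a rotation vector (axis times angle).
In Python, from rig import manip gives the robot as it stands. The module is installed in compiled form; this text tells all that it offers. Calls block until the motion is done:
- manip.move_to(position, orientation): joint-space move of the TCP to a pose.
- manip.servo_line(position, orientation=None, rate=0.15): straight line of the TCP; orientation=None keeps the orientation; rate is the mean speed in m/s.
- manip.set_joints(angles): joint-space move.
- manip.command_gripper(opening, f_grip=None): finger opening in m; f_grip is the grip in N (None keeps the last); returns when the fingers have stopped.
- manip.hold(seconds).
- manip.solve_ik(position, orientation): joint angles nearest the present ones, or None.
- manip.camera(name): name is "scene" or "top" or "wrist"; returns a dict with "image" (480x640x3 uint8, red, green, blue), "fx", "fy", "cx", "cy" (pixels), "cam_to_world" (4x4, takes a point from camera to world coordinates); the wrist camera has in their place "mount" (4x4, takes a point from camera to tool coordinates, whose origin is the TCP and whose axes are the flange's). Camera axes: x right, y down, z forward; pixel columns grow to the right and rows downward; lengths in m; the calibration is good to about 2 mm. A picture is of the moment at which its call begins: read the wrist's pose just before it. There is no depth.
A pose or a line that the arm cannot do raises manip.IKError and nothing moves.
- manip.sign_off(): hands the job in; it is judged then, once.
Readings, each from a call of its own:
- manip.get_time(): time.
- manip.get_joint_positions(): joint angles.
- manip.get_joint_vel(): joint speeds.
- manip.get_tau(): joint torques, N m.
- manip.get_position(): TCP position.
- manip.get_ee_rot(): TCP orientation.
- manip.get_contact_force(): force on the tool from outside, world axes, zero at the start.
- manip.get_torque(): the same for the moment, N m.
- manip.get_width(): finger opening in m.
- manip.get_grip_force(): force on a finger pad.
Only numpy, scipy, OpenCV 4.12 (cv2) and the standard library are available. Lean on these libraries where they do the work, as an engineer would, in place of code of your own. Each camera call takes 0.05 s, during which the arm holds its last target. There are 200 camera calls.

TASK

Open the drawer and stand every vial in it upright, all the way down, in a well of the heating block (any wells), then set the clear hood over them and push it straight down until both snap hooks have clicked over its end flanges. After that press the wide key so that it stays down and the key that was down pops up, and see that the drawer is fully shut again once it is empty. Leave the flask, the jar and the red ring alone.

Things in the scene. Friction and masses are not known exactly. Their poses are not given: they have to be found in the camera images.
- unit: fixed heating unit: white box on black base, 175 (x) by 240 (y) mm, deck 40 mm high. Origin: middle of its underside's rear edge, on the bench; x to its rear, y to its left, z up. Aluminium block 64 (x) by 184 (y) mm, top 75 mm above the bench, centred 50 mm in front of the rear edge, with four wells in a row along y; a row of three keys lies 140 mm in front of the rear edge
- well0 (a point): centre of the floor of well 0 of the block (0 is leftmost, +y; pitch 40 mm): round hole 31 mm wide, 28 mm deep, floor 47 mm above the bench
- well1 (a point): centre of the floor of well 1 of the block (0 is leftmost, +y; pitch 40 mm): round hole 31 mm wide, 28 mm deep, floor 47 mm above the bench
- well2 (a point): centre of the floor of well 2 of the block (0 is leftmost, +y; pitch 40 mm): round hole 31 mm wide, 28 mm deep, floor 47 mm above the bench
- well3 (a point): centre of the floor of well 3 of the block (0 is leftmost, +y; pitch 40 mm): round hole 31 mm wide, 28 mm deep, floor 47 mm above the bench
- seat (a point): centre of the block's top face, 75 mm above the bench: where the origin of the hood comes to lie when it has clicked home; axes as the unit's
- hook_left (a joint): black cantilever snap hook at the block's +y end, 24 mm wide, top 94 mm above the bench: outward lean in rad, 0 relaxed, springs back by itself. Its head (underside 82 mm above the bench) overhangs the seated hood's flange by 4 mm; its sloped top lets the descending flange push it aside. Both together take about 10 to 15 N of push
- hook_right (a joint): the same at the -y end of the block
- key_left_top (a point): top centre of the left (+y) narrow key of the bank, key 34 mm (x) by 18 mm (y), standing 16 mm above the deck when up; at the start this one is latched down
- key_wide_top (a point): top centre of the wide right-hand (-y) key, 34 mm (x) by 36 mm (y), 71 mm to the right of the left key (centre to centre), top 56 mm above the bench when up; up at the start
- key_left (a joint): how far the left key is down in m: 0 up, about 0.009 latched, 0.011 at its stop. Pushing any key down to its stop (about 5 N) latches it and lets the key that was down spring up
- key_mid (a joint): the same for the middle narrow key, 30 mm to the right of the left one, same size, up at the start
- key_wide (a joint): the same for the wide key
- hood: loose hood, 140 g, upside-down clear trough with black edges, 50 (x) by 164 (y) by 44 mm, inside 44 by 158 by 40 mm; at each end's foot a black flange 46 mm wide (x), 6 mm thick, out to y = 94 mm; on top a black grip block 16 (x) by 50 (y) by 30 mm, its top 74 mm above the foot. Origin: centre of the foot; y long axis, z up; fits either way round. Starts on the bench between unit and cabinet
- cabinet: fixed grey drawer cabinet, 200 mm deep (x), 210 mm wide (y), 105 mm high. Origin: centre of its underside; x points to its rear, the drawer opens along its -x
- drawer (a joint): how far the drawer is pulled out, in m: 0 shut, 0.14 at its stop; slides with about 1 N
- drawer_handle (a point): middle of the drawer's steel bar handle: bar along y, 94 mm long, 10 by 10 mm thick, 78 mm above the bench, 38 mm in front of the drawer's white front (which is 98 mm high); 149 mm in front of the cabinet's origin when shut
- vial0: sample vial (may be absent): amber glass 28 mm across, white screw cap 30 mm across and 16 mm high, 61 mm tall in all, 35 g; starts upright in a cell of the 30 mm high divider rack fixed in the drawer (cells in a row along y, pitch 40 mm, 104 mm behind the handle). Origin: centre of its underside, 19 mm above the bench in the rack; z up
- vial1: sample vial (may be absent): amber glass 28 mm across, white screw cap 30 mm across and 16 mm high, 61 mm tall in all, 35 g; starts upright in a cell of the 30 mm high divider rack fixed in the drawer (cells in a row along y, pitch 40 mm, 104 mm behind the handle). Origin: centre of its underside, 19 mm above the bench in the rack; z up
- vial2: sample vial (may be absent): amber glass 28 mm across, white screw cap 30 mm across and 16 mm high, 61 mm tall in all, 35 g; starts upright in a cell of the 30 mm high divider rack fixed in the drawer (cells in a row along y, pitch 40 mm, 104 mm behind the handle). Origin: centre of its underside, 19 mm above the bench in the rack; z up
- vial3: sample vial (may be absent): amber glass 28 mm across, white screw cap 30 mm across and 16 mm high, 61 mm tall in all, 35 g; starts upright in a cell of the 30 mm high divider rack fixed in the drawer (cells in a row along y, pitch 40 mm, 104 mm behind the handle). Origin: centre of its underside, 19 mm above the bench in the rack; z up
- flask: round glass flask with yellow stopper on a cork ring, 80 mm wide, 136 mm tall, origin under its centre: leave alone
- jar: amber jar with black lid, 56 mm wide, 110 mm tall, origin under its centre: leave alone
- collar: red plastic ring, 60 mm wide, 28 mm high, origin under its centre: leave alone
Things that resemble listed ones, but are neither listed nor needed, are in the scene too. Of the things like the hood, leave any that is purple or turquoise; of the rest the smaller one is meant.

How it is judged:
On the way, in this order (a step that is already met when the one before it is completed fails the run):
1. the drawer is pulled open (value of joint drawer above 0.07 m), for 0.2 s.
2. every vial stands home in a well ((distance between vial0 and well0 below 0.007 m or distance between vial0 and well1 below 0.007 m or distance between vial0 and well2 below 0.007 m or distance between vial0 and well3 below 0.007 m) and (distance between vial1 and well0 below 0.007 m or distance between vial1 and well1 below 0.007 m or distance between vial1 and well2 below 0.007 m or distance between vial1 and well3 below 0.007 m) and (distance between vial2 and well0 below 0.007 m or distance between vial2 and well1 below 0.007 m or distance between vial2 and well2 below 0.007 m or distance between vial2 and well3 below 0.007 m) and (distance between vial3 and well0 below 0.007 m or distance between vial3 and well1 below 0.007 m or distance between vial3 and well2 below 0.007 m or distance between vial3 and well3 below 0.007 m) and contact force between the fingers and vial0 below 0.05 N and contact force between the fingers and vial1 below 0.05 N and contact force between the fingers and vial2 below 0.05 N and contact force between the fingers and vial3 below 0.05 N), for 0.2 s.
3. the hood has clicked home under both hooks (z of hood in the frame of seat between -0.004 and 0.004 m and horizontal distance between hood and seat below 0.009 m and angle between the y axis of hood and the y axis of unit, either way round below 0.08 rad and angle between hood's own z axis and vertical below 0.06 rad and value of joint each of hook_left, hook_right below 0.03 rad), for 0.2 s.
4. the wide key is latched down and the other keys are up (value of joint key_wide above 0.0075 m and value of joint each of key_left, key_mid below 0.002 m), for 0.2 s.
At the end, for the whole second after the job is handed in: Each vial foot within 7 mm of a well floor centre; hood level on the block, within 9 mm of its seat (4 mm in height, 0.08 rad), both hooks sprung back (under 0.03 rad); wide key over 7.5 mm down, the others under 2 mm; drawer within 8 mm of shut (all of step 3 and all of step 4 and (distance between vial0 and well0 below 0.007 m or distance between vial0 and well1 below 0.007 m or distance between vial0 and well2 below 0.007 m or distance between vial0 and well3 below 0.007 m) and (distance between vial1 and well0 below 0.007 m or distance between vial1 and well1 below 0.007 m or distance between vial1 and well2 below 0.007 m or distance between vial1 and well3 below 0.007 m) and (distance between vial2 and well0 below 0.007 m or distance between vial2 and well1 below 0.007 m or distance between vial2 and well2 below 0.007 m or distance between vial2 and well3 below 0.007 m) and (distance between vial3 and well0 below 0.007 m or distance between vial3 and well1 below 0.007 m or distance between vial3 and well2 below 0.007 m or distance between vial3 and well3 below 0.007 m) and value of joint drawer below 0.008 m and linear speed of hood below 0.02 m/s); the robot touches nothing.
It fails at once if the flask was knocked over or shifted by more than 5 cm (angle between flask's own z axis and vertical above 0.6 rad or distance of flask from where it was at the start of the episode above 0.05 m).
It fails at once if the jar was knocked over or shifted by more than 5 cm (angle between jar's own z axis and vertical above 0.6 rad or distance of jar from where it was at the start of the episode above 0.05 m).
It fails at once if the collar was knocked over or shifted by more than 5 cm (angle between collar's own z axis and vertical above 0.6 rad or distance of collar from where it was at the start of the episode above 0.05 m).
Of vial0, vial1, vial2, vial3 only 2 to 4 are there at a start; the rules pass over those that are not, and their reading is None.
At some moment in a run one of hood may be knocked a few centimetres aside while the robot is not near it.
Once in a run the grip may slacken for a moment while it holds something.
It also fails if it takes over 210 s, if anything falls off the work surface, if the arm or the gripper's body presses on something with over 40 N, if the wrist force passes 120 N, or if a joint passes its speed limit or range.

## Working session

There is one attempt and no reset: what is moved stays moved. The work goes in short steps, each a Python script; the robot and the scene stay as the last script left them, time stands still between calls to the robot, and variables do not carry over. Pictures are saved under pics/ and viewed, at most 14 in all, crops included, and the job is handed in when it is done.

```bash
mkdir -p pics; ls; python3 - <<'E'
from rig import manip
import cv2, numpy as np
for n in("scene","top"):
    c=manip.camera(n); cv2.imwrite(f"pics/{n}0.png",c["image"][:,:,::-1]); print(n,c["fx"],c["fy"],c["cx"],c["cy"]); print(np.round(c["cam_to_world"],4).tolist())
c=manip.camera("wrist");print(np.round(c["mount"],4).tolist(),c["fx"])
print(manip.get_ee_rot(),manip.get_width(),manip.get_time())
E
```

```text
pics
scene 556.6201608498367 556.6201608498367 325.08157117475065 240.54262198488286
[[0.1355, 0.6592, -0.7396, 1.6099], [0.9908, -0.0904, 0.101, -0.135], [-0.0003, -0.7465, -0.6654, 1.0546], [0.0, 0.0, 0.0, 1.0]]
top 478.6780353857642 478.6780353857642 319.9294961476242 234.412970899943
[[-0.0269, -0.9948, 0.0984, 0.3898], [-0.9994, 0.0291, 0.0208, -0.0163], [-0.0236, -0.0977, -0.9949, 1.2056], [0.0, 0.0, 0.0, 1.0]]
[[0.0015, -0.9654, -0.2609, 0.0658], [1.0, 0.0015, 0.0003, -0.0002], [0.0001, -0.2609, 0.9654, -0.1211], [0.0, 0.0, 0.0, 1.0]] 331.2380790414604
[-3.11374558e+00 -4.08359337e-01  2.25150172e-04] 0.08564096452116975 0.15
```

View pics/scene0.png

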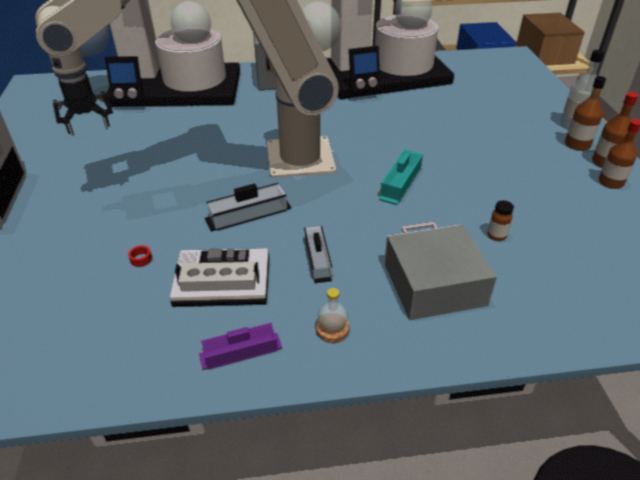

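View pics/top0.png

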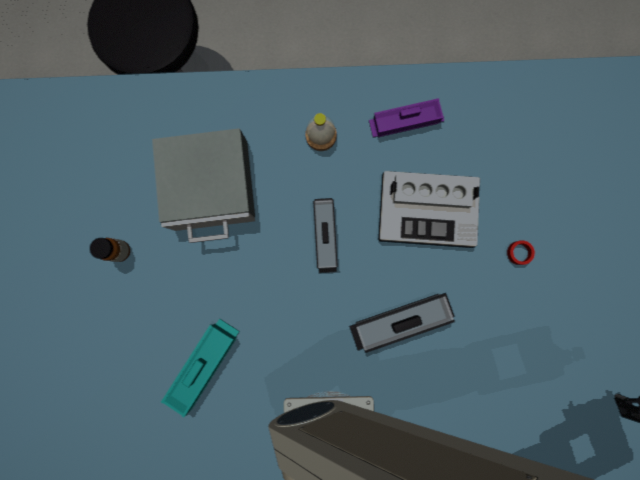

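The top view shows the cabinet at (203,178) with its handle at (208,240). The hood is the smaller grey one at (325,235); the larger grey one at (402,323) is a decoy. The unit has its wells at (408..459, 188..192), its keys at row 229 and the ring at (521,252). Next I'll take near views with the wrist camera.

```bash
cat >h.py <<'E'
from rig import manip
import cv2, numpy as np
from scipy.spatial.transform import Rotation as Ro
def down(a): return (Ro.from_euler('z',a)*Ro.from_euler('x',np.pi)).as_rotvec()
def shot(name,fn=None):
    T=np.eye(4)
    if name=="wrist":
        T[:3,3]=manip.get_position(); T[:3,:3]=Ro.from_rotvec(manip.get_ee_rot()).as_matrix()
    c=manip.camera(name); c["T"]=T@c["mount"] if name=="wrist" else np.array(c["cam_to_world"])
    if fn: cv2.imwrite("pics/"+fn,c["image"][:,:,::-1]); np.savez("pics/"+fn[:-4],T=c["T"],k=[c[k] for k in("fx","fy","cx","cy")])
    return c
def load(fn):
    d=np.load("pics/"+fn+".npz"); k=d["k"]
    return dict(T=d["T"],fx=k[0],fy=k[1],cx=k[2],cy=k[3],image=cv2.imread("pics/"+fn+".png")[:,:,::-1])
def ray(c,uv,z):
    uv=np.atleast_2d(np.asarray(uv,float))
    d=np.c_[(uv[:,0]-c["cx"])/c["fx"],(uv[:,1]-c["cy"])/c["fy"],np.ones(len(uv))]@c["T"][:3,:3].T
    o=c["T"][:3,3]; return o+d*((z-o[2])/d[:,2])[:,None]
def proj(c,P):
    q=(np.atleast_2d(P)-c["T"][:3,3])@c["T"][:3,:3]
    return np.c_[q[:,0]/q[:,2]*c["fx"]+c["cx"],q[:,1]/q[:,2]*c["fy"]+c["cy"]]
E
python3 - <<'E'
from h import *
np.set_printoptions(precision=4,suppress=True)
c=shot("top")
print("wells",ray(c,[(408,188),(425,190),(442,191),(459,192)],.075))
print("keys",ray(c,[(409,228),(439,230)],.056))
print("handle",ray(c,[(189,238),(227,235)],.078)); print("cab",ray(c,[(155,138),(240,130),(248,214),(160,222)],.105))
print("hood",ray(c,[(325,233)],.074),ray(c,[(316,200),(333,200),(336,270),(318,270)],.003))
print("flask,jar",ray(c,[(321,135),(128,252)],.02), "collar",ray(c,[(521,252)],.02))
def look(x,y,z,a,fn):
    manip.move_to([x,y,z],down(a)); return shot("wrist",fn)
look(.50,-.22,.33,0,"wu.png"); look(.42,0.02,.33,0,"wh.png"); look(.37,.26,.33,0,"wc.png")
print(manip.get_time())
E
python3 -c "
import cv2,numpy as np
cv2.imwrite('pics/m1.png',np.hstack([cv2.resize(cv2.imread(f'pics/{n}.png'),(400,300)) for n in('wu','wh')]))"
```

```text
wells [[ 0.6067 -0.2058  0.075 ]
 [ 0.6006 -0.2459  0.075 ]
 [ 0.5969 -0.286   0.075 ]
 [ 0.5932 -0.3261  0.075 ]]
keys [[ 0.5127 -0.207   0.056 ]
 [ 0.5058 -0.2785  0.056 ]]
handle [[0.5018 0.3193 0.078 ]
 [0.5064 0.2283 0.078 ]]
cab [[0.7403 0.3926 0.105 ]
 [0.7529 0.1895 0.105 ]
 [0.5513 0.1729 0.105 ]
 [0.5387 0.3794 0.105 ]]
hood [[ 0.5047 -0.0048  0.074 ]] [[ 0.5969  0.0165  0.003 ]
 [ 0.5956 -0.0267  0.003 ]
 [ 0.418  -0.029   0.003 ]
 [ 0.4192  0.0161  0.003 ]]
flask,jar [[ 0.7607 -0.001   0.02  ]
 [ 0.4769  0.4903  0.02  ]] collar [[ 0.4492 -0.4841  0.02  ]]
4.1833
```

View pics/wu.png

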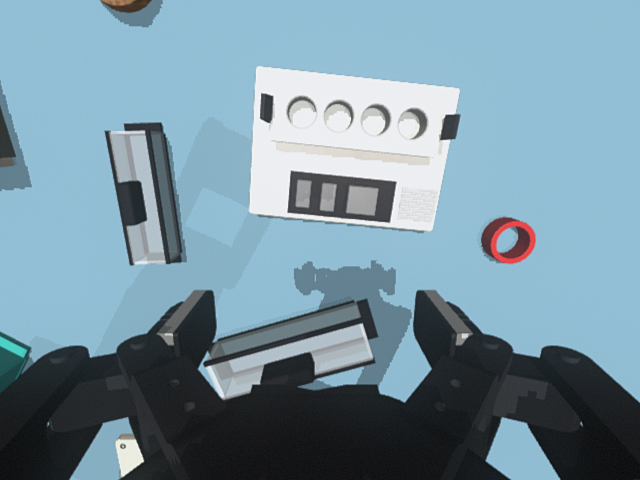

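View pics/wc.png

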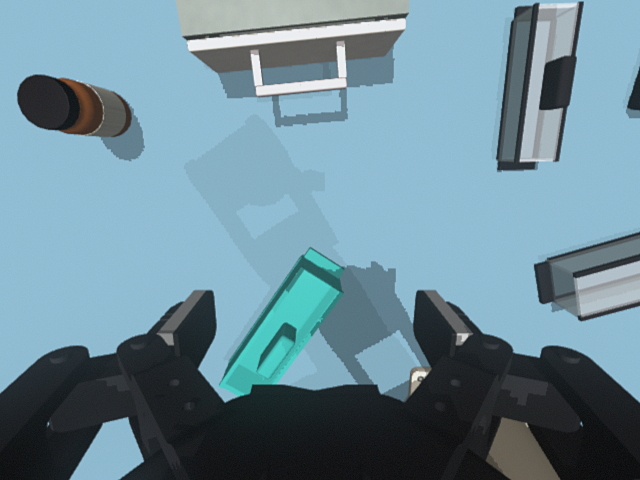

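In wu the wells are at (302..412, 112..124) and the keys at row ~195. In wc the handle bar runs from (257,91) to (347,86), with the path to it clear. I'll open the drawer now.

```bash
python3 - <<'E'
from h import *
np.set_printoptions(precision=4,suppress=True)
c=load("wc"); P=ray(c,[(257,92),(347,86)],.083); print(P)
u=load("wu"); W=ray(u,[(302,111),(339,115.5),(375,120),(412,124)],.075); print(W); print(ray(u,[(303,194),(363,200)],.056))
cy=.061; m=P.mean(0); x=np.array([np.cos(cy),np.sin(cy),0])
m[2]=.078
for s in(1,-1):
    q=manip.solve_ik([m[0],m[1],.2],down(cy+s*np.pi/2)); print(s,q)
s=-1 if manip.solve_ik([m[0],m[1],.2],down(cy-np.pi/2)) is not None and abs(manip.solve_ik([m[0],m[1],.2],down(cy-np.pi/2))[5])<2 else 1
o=down(cy+s*np.pi/2)
manip.command_gripper(.036,40)
manip.move_to([m[0],m[1],.2],o)
manip.servo_line([m[0],m[1],.081],o,.08)
print(manip.get_contact_force())
manip.command_gripper(0.0,40); print("w",manip.get_width(),manip.get_grip_force(),manip.get_contact_force())
p=np.array(manip.get_position())
manip.servo_line(p-.134*x,o,.08); print(manip.get_width(),manip.get_contact_force(),manip.get_position())
manip.command_gripper(.036)
p=np.array(manip.get_position()); p[2]=.2; manip.servo_line(p,o,.15)
# look at vials
v=m-.134*x+.104*x
manip.move_to([v[0]-.09,v[1],.26],down(cy)); shot("wrist","wv.png"); print(v,manip.get_time())
E
```

```text
[[0.494  0.3181 0.083 ]
 [0.4997 0.2259 0.083 ]]
[[ 0.6058 -0.2074  0.075 ]
 [ 0.6013 -0.2469  0.075 ]
 [ 0.5968 -0.2855  0.075 ]
 [ 0.5928 -0.3255  0.075 ]]
[[ 0.5152 -0.2071  0.056 ]
 [ 0.5081 -0.2788  0.056 ]]
1 [ 0.4799  0.4063  1.8013 -0.      0.934   0.4189]
-1 None
[0.3452 0.5458 0.0762]
w 0.009169247618193153 39.142184257507324 [0.634  0.3611 3.4827]
0.00945679495800066 [  1.2199 -22.4888  18.209 ] [0.3612 0.2601 0.0814]
[0.4669 0.2702 0.078 ] 12.8083
```

View pics/wv.png

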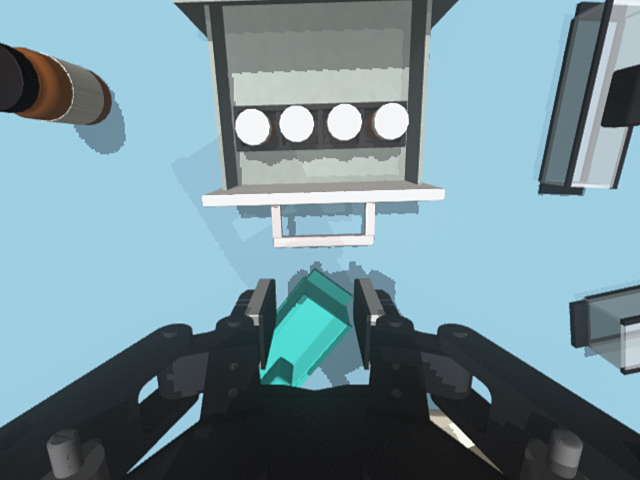

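The drawer is open. All four vials are present, with caps at (253,127), (297,124), (344,122) and (389,121). Next I'll locate the caps precisely and take a closer view of the wells.

```bash
python3 - <<'E'
from h import *
np.set_printoptions(precision=4,suppress=True)
c=load("wv"); g=cv2.cvtColor(c["image"],cv2.COLOR_RGB2GRAY)
m=(g>238).astype(np.uint8); m[:90]=0;m[155:]=0;m[:,:215]=0;m[:,425:]=0
n,l,st,ce=cv2.connectedComponentsWithStats(m)
px=[]
for i in range(1,n):
    if st[i][4]>400:
        cc=cv2.findContours((l==i).astype(np.uint8),0,1)[0][0]; (e,r)=cv2.minEnclosingCircle(cc); print(e,r,st[i]); px.append(cv2.fitEllipse(cc)[0])
V=ray(c,sorted(px),.080); print(V, np.linalg.norm(np.diff(V,axis=0),axis=1)); np.save("V.npy",V)
manip.command_gripper(.085)
manip.move_to([.54,-.26,.24],down(-.109)); w=shot("wrist","ww.png")
print(manip.get_contact_force())
cv2.imwrite("pics/wwc.png",cv2.resize(w["image"][40:300,150:500,::-1],None,fx=2.2,fy=2.2,interpolation=cv2.INTER_CUBIC))
pw=proj(w,np.array([[.6058,-.2074,.075],[.6013,-.2469,.075],[.5968,-.2855,.075],[.5928,-.3255,.075]])); print(pw)
E
```

```text
(391.12603759765625, 120.74653625488281) 17.74708366394043 [375 103  33  36 924]
(343.7340393066406, 121.26596069335938) 17.43121337890625 [328 105  34  34 920]
(295.9615478515625, 123.0) 17.473196029663086 [280 106  34  35 927]
(252.5, 126.0) 17.86766815185547 [236 109  33  35 916]
[[0.4586 0.3288 0.08  ]
 [0.4637 0.2911 0.08  ]
 [0.4676 0.2501 0.08  ]
 [0.4707 0.2101 0.08  ]] [0.0381 0.0411 0.0401]
[-0.3937 -0.441   0.3128]
[[244.907  157.7087]
 [292.3118 158.0553]
 [338.6277 158.5189]
 [386.5547 158.19  ]]
```

View pics/wwc.png

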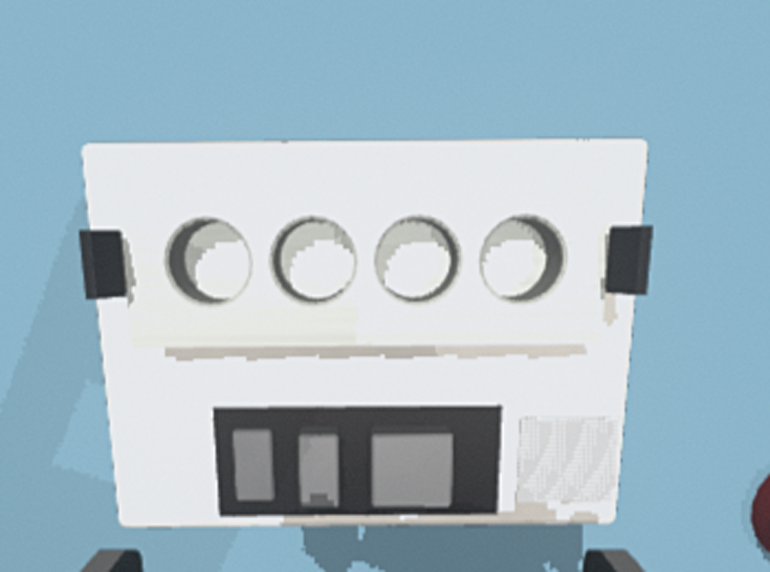

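Rim centres in the close view, at full-image pixels: (245,158.2), (292.7,158.2), (340,157.7) and (387.7,157.7). I'll refine the well positions from these and move the first vial.

```bash
cat >>h.py <<'E'
CY=.061
def fz(): return manip.get_contact_force()[2]
def pick(i):
    V=np.load("V.npy"); x,y=V[i,:2]; o=down(CY+np.pi/2)
    manip.command_gripper(.06,50)
    manip.move_to([x,y,.2],o); manip.servo_line([x,y,.075],o,.12)
    manip.command_gripper(0,50); print("grip",manip.get_width(),manip.get_grip_force())
    manip.servo_line([x,y,.225],o,.15); print("lift",manip.get_width(),manip.get_grip_force())
def place(j):
    W=np.load("W.npy"); ua=np.load("ua.npy"); x,y=W[j,:2]; o=down(ua+np.pi/2)
    manip.move_to([x,y,.225],o); print("at",manip.get_width(),manip.get_grip_force())
    if manip.get_width()<.024: print("LOST"); return False
    manip.servo_line([x,y,.140],o,.12); f0=fz(); z=.140; k=0
    off=[(0,0)]+[(r*np.cos(t),r*np.sin(t)) for r in(.001,.002,.003) for t in np.arange(0,6.2,np.pi/4)]
    while z>.1025 and k<len(off):
        z-=.004; dx,dy=off[k]; z=max(z,.1025)
        manip.servo_line([x+dx,y+dy,z],o,.04); f=fz()-f0
        if f>6 and z>.107: z+=.006; manip.servo_line([x+dx,y+dy,z],o,.04); k+=1
    print("z",z,"k",k,"f",fz()-f0,manip.get_width(),manip.get_contact_force())
    manip.command_gripper(.045); p=np.array(manip.get_position()); manip.servo_line([p[0],p[1],.2],o,.15)
    return k
E
python3 - <<'E'
from h import *
np.set_printoptions(precision=4,suppress=True)
w=load("ww"); P=ray(w,[(245,158.2),(292.7,158.2),(340,157.7),(387.7,157.7)],.075)
d=P[0,:2]-P[3,:2]; print(np.linalg.norm(d)); d/=np.linalg.norm(d); ua=np.arctan2(-d[0],d[1])
W=P[:,:2].mean(0)+np.outer([.06,.02,-.02,-.06],d); print(P,W,ua); np.save("W.npy",W); np.save("ua.npy",ua)
pick(3); print(place(3)); 
manip.move_to([.54,-.26,.24],down(ua)); w=shot("wrist","w1.png"); cv2.imwrite("pics/w1c.png",w["image"][40:300,150:500,::-1]); print(manip.get_time())
E
```

```text
0.11969489753057962
[[ 0.6054 -0.2074  0.075 ]
 [ 0.6011 -0.2472  0.075 ]
 [ 0.5973 -0.2867  0.075 ]
 [ 0.5931 -0.3265  0.075 ]] [[ 0.6054 -0.2073]
 [ 0.6013 -0.2471]
 [ 0.5972 -0.2868]
 [ 0.5931 -0.3266]] -0.10293319011918532
grip 0.028471001718955318 48.97874593734741
lift 0.028539690979150975 49.22683596611023
at 0.0284207032428058 49.222047328948975
z 0.1025 k 0 f 10.347729152103385 0.028550595929930696 [-3.1027  0.6701  9.9029]
0
28.1917
```

View pics/w1c.png

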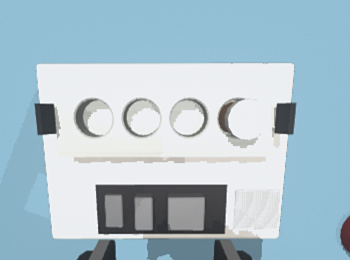

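The first vial went in at k=0 and the floor contact came at the expected height. Its cap sits at crop (243,118). I'll do the remaining three.

```bash
sed -i 's/\.1025/.1030/g' h.py; python3 - <<'E'
from h import *
np.set_printoptions(precision=4,suppress=True)
w=load("w1"); W=np.load("W.npy"); ua=np.load("ua.npy"); print(proj(w,[*W[3],.108]))
for i in(2,1,0):
    pick(i)
    if place(i) is False: break
manip.move_to([.54,-.26,.24],down(ua)); w=shot("wrist","w2.png"); cv2.imwrite("pics/w2c.png",w["image"][40:300,150:500,::-1]); print(manip.get_time(),proj(w,np.c_[W,np.full(4,.108)])-[150,40])
g=cv2.cvtColor(w["image"],cv2.COLOR_RGB2GRAY)
E
```

```text
[[396.7165 158.754 ]]
grip 0.028628892395263787 49.00012671947479
lift 0.028276962405061046 49.22712206840515
at 0.02826677130428189 49.2268431186676
z 0.103 k 0 f 6.254351504132419 0.028438582763196513 [-2.3492  0.2812  5.7388]
grip 0.028539179230224525 49.00615990161896
lift 0.028572454009394965 49.22775685787201
at 0.028400337898306274 49.22863841056824
z 0.103 k 0 f 6.386374368557056 0.02823874704450532 [-1.836   1.1017  6.7368]
grip 0.02876614188095083 49.0290641784668
lift 0.028357429016454418 49.27781403064728
at 0.02828763364662284 49.279106855392456
z 0.103 k 0 f 6.435099606393525 0.028165234392578727 [-1.2742  0.7423  6.7362]
64.1667 [[ 84.9092 118.2653]
 [138.9546 118.4164]
 [192.9965 118.5674]
 [247.035  118.7185]]
```

View pics/w2c.png

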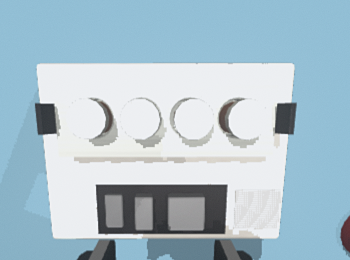

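Four caps stand in the wells, at crop (88,118), (139,118), (193,118) and (243,118). Next I'll shut the drawer, then look at the hood.

```bash
python3 - <<'E'
from h import *
np.set_printoptions(precision=4,suppress=True)
o=down(CY+np.pi/2); x=np.array([np.cos(CY),np.sin(CY),0]); p=np.array([.3612,.2601,.0814])
manip.command_gripper(.036,40)
manip.move_to([p[0],p[1],.2],o); manip.servo_line(p,o,.12)
manip.command_gripper(0,40); print(manip.get_width(),manip.get_position())
manip.servo_line(p+.1355*x,o,.1); print(manip.get_contact_force(),manip.get_position())
manip.command_gripper(.036); q=np.array(manip.get_position()); q[2]=.25; manip.servo_line(q,o,.2)
manip.command_gripper(.085)
manip.move_to([.44,0,.27],down(0)); w=shot("wrist","wh2.png"); shot("top","top2.png"); print(manip.get_time())
E
```

```text
0.009157264537460012 [0.3616 0.2604 0.0821]
[-1.1207 20.1997 -4.6923] [0.498  0.2724 0.0822]
72.4917
```

View pics/wh2.png

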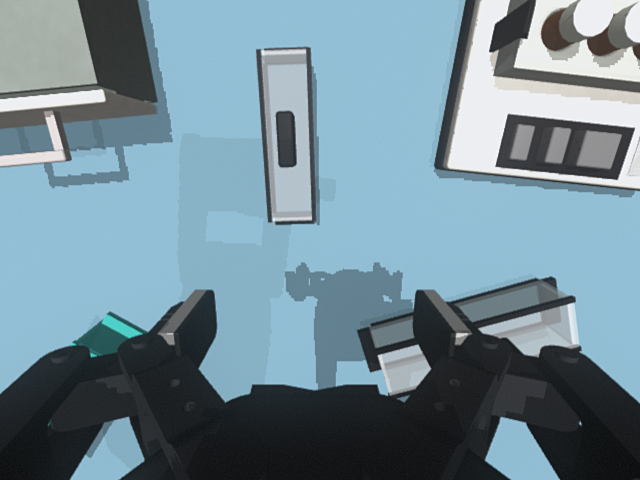

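The drawer is shut. The hood hasn't moved, and its grip block runs from (276,111) to (296,167). Next I'll grasp it, lift it, carry it above the block and check.

```bash
python3 - <<'E'
from h import *
np.set_printoptions(precision=4,suppress=True)
c=load("wh2"); g=cv2.cvtColor(c["image"],cv2.COLOR_RGB2GRAY)
def blob(x0,y0,x1,y1,z,t=75):
    m=np.zeros(g.shape,np.uint8); m[y0:y1,x0:x1]=(g[y0:y1,x0:x1]<t)
    n,l,st,ce=cv2.connectedComponentsWithStats(m); i=1+st[1:,4].argmax()
    r=cv2.minAreaRect(cv2.findContours((l==i).astype(np.uint8),0,1)[0][0]); b=cv2.boxPoints(r); P=ray(c,b,z); return r,P
r,P=blob(270,103,303,175,.074); print(r,P)
C=P.mean(0)
e=[P[(i+1)%4]-P[i] for i in range(4)]; L=max(e,key=np.linalg.norm); print("len",[np.linalg.norm(v) for v in e])
if L[0]<0: L=-L
phi=np.arctan2(L[1],L[0]); print("C",C,"phi",phi)
# body top corners check (z .044): 
T=ray(c,[(258,50),(310,48),(315,221),(269,222)],.044); print(T,T.mean(0), np.arctan2(*(T[0]-T[3])[[1,0]]),np.arctan2(*(T[1]-T[2])[[1,0]]))
np.save("C.npy",[*C[:2],phi])
E
```

```text
((285.8793029785156, 138.94827270507812), (54.72892761230469, 17.616605758666992), 86.633544921875) [[0.5393 0.0356 0.074 ]
 [0.5403 0.0198 0.074 ]
 [0.4923 0.0174 0.074 ]
 [0.4913 0.0339 0.074 ]]
len [np.float64(0.015844937086506417), np.float64(0.04797796869198896), np.float64(0.016510153792122517), np.float64(0.04802744292683722)]
C [0.5158 0.0267 0.074 ] phi 0.03540479070064392
[[ 0.5973  0.0539  0.044 ]
 [ 0.5991  0.005   0.044 ]
 [ 0.4334 -0.0004  0.044 ]
 [ 0.4321  0.0489  0.044 ]] [0.5155 0.0268 0.044 ] 0.030267381121822617 0.032090817997273875
```

```bash
python3 - <<'E'
from h import *
np.set_printoptions(precision=4,suppress=True)
x,y,phi=.5157,.0267,.032; o=down(phi); ua=float(np.load("ua.npy"))
manip.command_gripper(.05,100); manip.move_to([x,y,.16],o); manip.servo_line([x,y,.071],o,.1); print(manip.get_contact_force())
manip.command_gripper(0,100); print(manip.get_width(),manip.get_grip_force(),manip.get_position())
manip.servo_line([x,y,.26],o,.15); print(manip.get_width())
c=np.load("W.npy").mean(0); o=down(ua+np.pi/2)
manip.move_to([c[0],c[1],.26],o); manip.hold(.3); print(manip.get_width(),manip.get_grip_force(),manip.get_contact_force(),manip.get_position(),manip.get_time())
a=shot("wrist","wg.png")["image"]; b=shot("scene","sg.png")["image"]
cv2.imwrite("pics/g.png",np.hstack([cv2.resize(a,(400,300)),cv2.resize(b[120:345,80:380],(400,300))])[:,:,::-1])
E
```

```text
[ 0.6182 -0.331  -0.1484]
0.014580143985346765 97.9896068572998 [0.516  0.0268 0.0716]
0.014059462659328021
0.01446547728402908 97.58099555969238 [-0.196  -0.1094 -0.8356] [ 0.5993 -0.2666  0.2601] 78.3667
```

View pics/g.png

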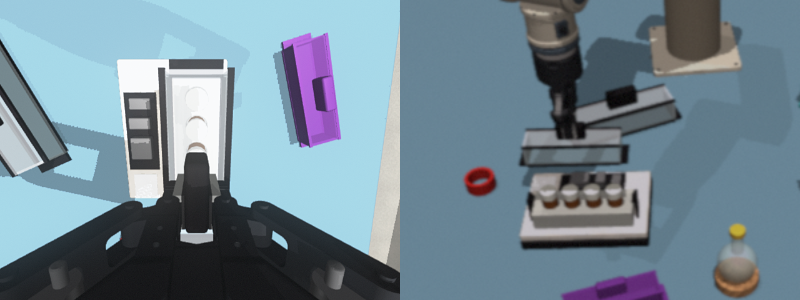

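The hood is held level and parallel to the block. Lowering it now with force monitoring.

```bash
python3 - <<'E'
from h import *
np.set_printoptions(precision=4,suppress=True)
c=np.load("W.npy").mean(0); o=manip.get_ee_rot(); f0=fz()
manip.servo_line([*c,.175],o,.08)
for z in np.arange(.171,.1435,-.002):
    manip.servo_line([*c,z],o,.03); f=np.array(manip.get_contact_force()); print(round(z,4),round(manip.get_position()[2],4),f,round(manip.get_width(),4))
    if f[2]-f0>40: break
print(manip.get_time())
b=shot("scene","sg2.png")["image"]; cv2.imwrite("pics/g2.png",cv2.resize(b[180:330,130:330,::-1],(800,600),interpolation=cv2.INTER_CUBIC))
E
```

```text
0.171 0.171 [-0.357  -0.869  -2.6281] 0.0142
0.169 0.1688 [ 0.2477 -0.0413 -0.6522] 0.0142
0.167 0.1668 [ 1.5967  0.1136 -1.684 ] 0.0142
0.165 0.1648 [ 0.3841 -0.2633 -0.5245] 0.0142
0.163 0.1628 [ 0.2975 -0.5683 -1.1637] 0.0139
0.161 0.1608 [-0.3541  0.4719 -0.8072] 0.0144
0.159 0.1591 [ 0.9352  0.2492 -0.3466] 0.0139
0.157 0.1574 [1.1206 1.7195 2.114 ] 0.0144
0.155 0.1556 [0.5636 1.0789 5.173 ] 0.0138
0.153 0.1538 [2.466 1.66  4.999] 0.0144
0.151 0.1509 [2.4048 0.9706 2.4289] 0.0145
0.149 0.1475 [ 0.192   0.1742 -1.6984] 0.0142
0.147 0.1467 [ 0.22    0.8076 -1.1101] 0.0142
0.145 0.1467 [-6.6553  2.5163 13.0834] 0.0137
83.2167
```

View pics/g2.png

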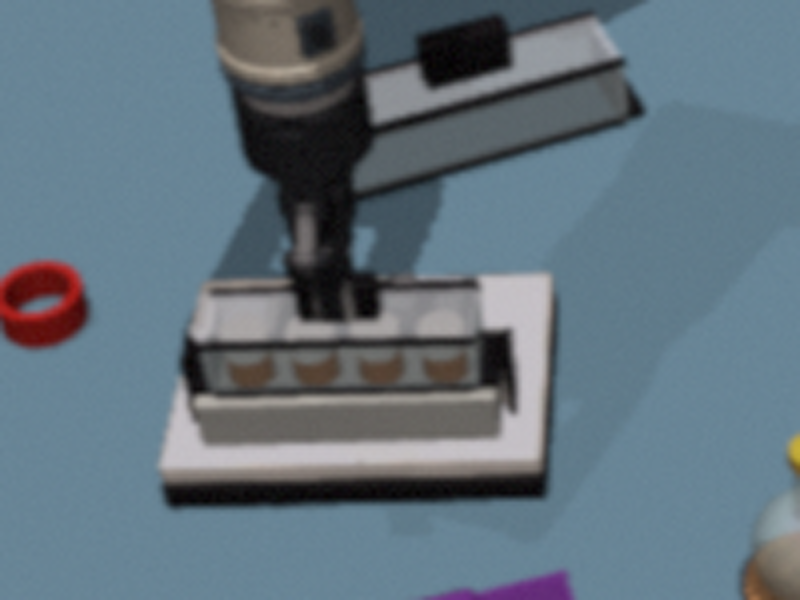

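The hood is seated. The force peaked at the hooks and then dropped, and the z stop came exactly at .1467. Next I'll release and press the wide key.

```bash
python3 - <<'E'
from h import *
np.set_printoptions(precision=4,suppress=True)
c=np.load("W.npy").mean(0); ua=float(np.load("ua.npy")); o=down(ua+np.pi/2)
manip.servo_line([*c,.1467],o,.03); manip.command_gripper(.05); manip.servo_line([*c,.24],o,.12)
k=ray(load("ww"),[(337.3,253.2)],.056)[0]; R=np.array([[np.cos(ua),-np.sin(ua)],[np.sin(ua),np.cos(ua)]]); print(k,(k[:2]-c)@R)
manip.command_gripper(0,30)
manip.move_to([k[0],k[1],.14],o); f0=fz(); manip.servo_line([k[0],k[1],.085],o,.06)
for z in np.arange(.082,.060,-.0015):
    manip.servo_line([k[0],k[1],z],o,.03); f=fz()-f0; print(round(z,4),round(f,2),end="; ")
    if f>14: break
manip.hold(.3); manip.servo_line([k[0],k[1],.14],o,.08)
p=c-.11*R[:,0]; manip.move_to([p[0],p[1],.27],down(ua)); w=shot("wrist","we.png"); t=shot("top")["image"]
print(manip.get_time(),w["image"].shape)
cv2.imwrite("pics/e.png",np.hstack([cv2.resize(w["image"][30:330,120:520],(500,375)),cv2.resize(t[120:270,140:260],(300,375))])[:,:,::-1])
E
```

```text
[ 0.5079 -0.2778  0.056 ] [-0.0897 -0.0202]
0.082 -0.16; 0.0805 -0.71; 0.079 -0.07; 0.0775 1.51; 0.076 4.49; 0.0745 1.78; 0.073 0.49; 0.0715 0.29; 0.07 -0.92; 0.0685 1.37; 0.067 1.67; 0.0655 14.7; 92.975 (480, 640, 3)
```

View pics/e.png

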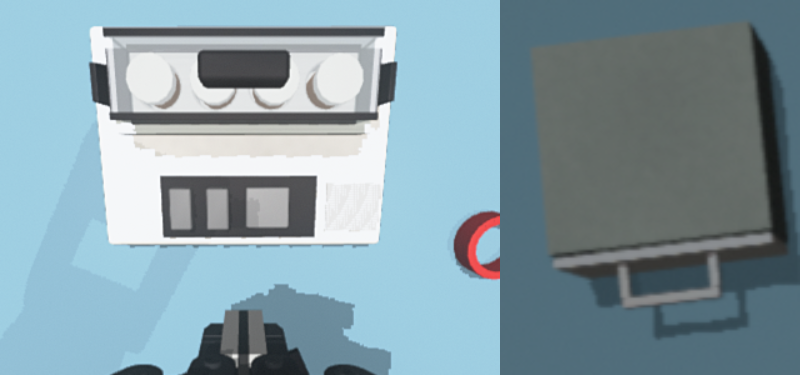

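The hood is level under both hooks, the drawer is shut, and the press reached its stop (14.7 N). I'll check the key states from close up.

```bash
python3 - <<'E'
from h import *
ua=float(np.load("ua.npy")); manip.move_to([.43,-.24,.2],down(ua)); w=shot("wrist","wk.png")
cv2.imwrite("pics/k.png",cv2.resize(w["image"][60:310,160:480,::-1],(768,600),interpolation=cv2.INTER_CUBIC))
E
```

```text
(no output)
```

View pics/k.png

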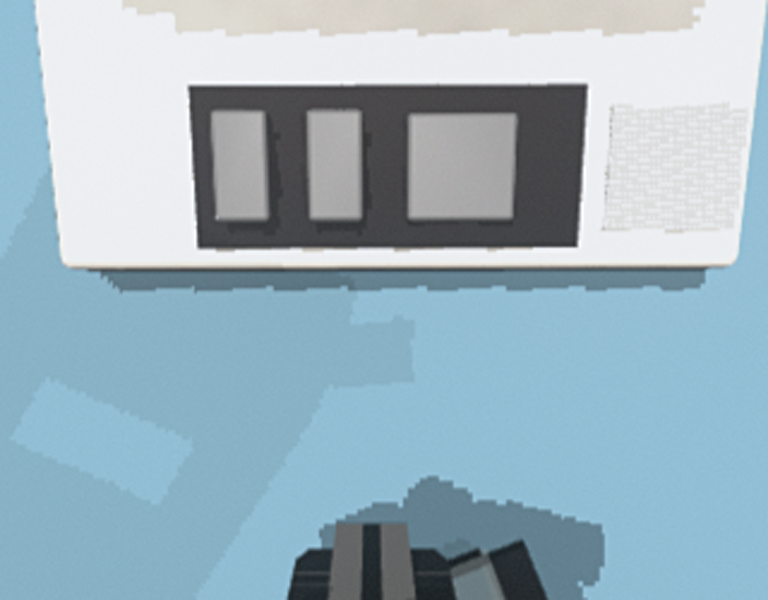

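The left and middle keys stand up, with clear side faces and shadows. The wide key at (462,166) is low, with almost no shadow. Everything is in place, so I'm handing in.

```bash
python3 -c "
from rig import manip
print(manip.sign_off(),manip.get_time())"
```

```text
the job is handed in; nothing more can be done
the job is handed in; nothing more can be done
```

The job is handed in at about 94 s, but the verdict wasn't shown: by the forces and pictures, all four vials are in the wells, the hood has clicked under both hooks, the wide key is down with the others up, and the drawer is shut.

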